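Hardness check of a cured casting on the bench tester

TASK

Check the cured casting that stands alone beside the hardness tester: set it on the tester's steel table by its rim, then slide it back until it rests against both bars of the V stop. Press the load knob down through the first stop, where the foot lands, to the firm second stop, hold it there for two seconds without putting more than 20 N on the casting, then let it come all the way up. Leave the casting in the V stop, and do not disturb the timer, the brass weight and the beaker.

Things in the scene. Friction and masses are not known exactly. Their poses are not given: they have to be found in the camera images.
- casting: the casting, alone on the bench right of the tester: black round cup, 113 mm outer diameter, 30 mm high, 0.13 to 0.25 kg, filled with cured, solid resin to 17 mm above its underside. Its rim wall is 6 to 7.5 mm thick; inside it fingers can reach 13 mm down, to the resin. Origin: centre of the underside, z up, x toward the tall boss.
- casting_boss (a point): top of the casting's tall boss: 25 mm in diameter, 28 mm above the cup's underside, 27 mm from the cup's middle along its +x. No finger fits between it and the wall (within 45 degrees of +x); elsewhere there is room. A second boss, 26 mm in diameter, 24 mm from the middle along -x, stands only 1.5 mm above the resin.
- tester: bench hardness tester, fixed: grey base 232 x 150 mm, on it a steel table, top 12 mm above the bench, reaching from 112 mm in front of the spindle's axis to 66 mm behind it; 92 mm behind the axis a column, 25 mm in diameter, 170 mm high. Origin: on the bench under the spindle's axis; x points from the tester's front (where castings go in) to its column, y to its left.
- v_stop (a point): point on the table's top on the spindle's axis; the middle of the casting's underside comes here when its outer wall rests against both bars of the V stop. The bars are 16 mm high, 57 mm from this point, 50 degrees left and right of straight back; the V is open to the front. Axes as the tester's.
- head (a point): middle of the head's housing on the spindle's axis: 32 mm in diameter, from 108 to 146 mm above the bench, joined to the column behind by an arm. A round dial, 54 mm, is carried by the spindle above the housing, 25 to 80 mm to the left of the axis, facing the front, up to 190 mm high; its needle shows how far the load spring is pressed.
- foot_range (a point): fixed point on the spindle's axis, 56 mm above the bench, about where the spindle's lower end, the foot (12 mm in diameter), hangs at rest; it is set to another length each time, 52 to 60 mm above the bench. Pressed, knob, spindle and foot go down together against a soft return spring (2 to 4.5 N on the hand) until the foot lands on the casting: the first stop, after 23 to 31 mm.
- knob_top (a point): middle of the top of the load knob, a black mushroom 35 mm in diameter, 210 mm above the bench at rest. Past the first stop it goes on alone against the load spring, from 7 N to 13 N on the hand over 6 mm, until its underside meets the spindle's collar: the second stop, hard. The casting bears about 4 N less than the hand. Let go, all rises by itself.
- timer: small grey timer, 60 x 66 x 24 mm, lying on the bench far left of the tester. Origin: centre of the underside.
- weight: brass check weight with a knob, 37 mm in diameter, 66 mm high, standing left of the tester's column. Origin: centre of the underside.
- beaker: white tapered beaker, 69 mm in diameter, 79 mm high, standing left of the tester's front. Origin: centre of the underside.

How it is judged:
On the way, in this order (a step that is already met when the one before it is completed fails the run):
1. the casting lies flat on the table, its middle within 5 mm of the spindle's axis (horizontal distance between casting and v_stop below 0.005 m and z of casting in the frame of v_stop between -0.003 and 0.003 m and angle between casting's own z axis and vertical below 0.06 rad), for 0.2 s.
2. the knob is on its second stop: the foot bears on the seated casting with over 9.8 N, for 1.5 s on end (all of step 1 and contact force between spindle and casting above 9.8 N), for 1.5 s.
At the end, for the whole second after the job is handed in: the casting rests on the table with its middle within 5 mm of the spindle's axis, flat (within 3 mm of the table's height and 0.06 rad), the foot off it, and the knob is back up within 3 mm of its height at rest (all of step 1 and contact force between spindle and casting below 0.3 N and distance of knob_top from where it was at the start of the episode below 0.003 m and linear speed of casting below 0.02 m/s); the robot touches nothing.
It fails at once if the foot presses the casting with more than 22 N (contact force between spindle and casting above 22 N).
It fails at once if the timer is moved by more than 25 mm (distance of timer from where it was at the start of the episode above 0.025 m).
It fails at once if the weight is moved by more than 25 mm (distance of weight from where it was at the start of the episode above 0.025 m).
It fails at once if the beaker is moved by more than 25 mm (distance of beaker from where it was at the start of the episode above 0.025 m).
It also fails if it takes over 69 s, if anything falls off the work surface, if the arm or the gripper's body presses on something with over 40 N, if the wrist force passes 120 N, or if a joint passes its speed limit or range.

ROBOT

A 7-joint arm with a two-finger parallel gripper is mounted at the origin on a cart in front of the work surface, level with it; the furniture and walls round the work are solid. World frame = base frame: x ahead of the robot, y to its left, z up, the work surface at z = 0. Lengths are in m, angles in rad, forces in N, time in s.
With the tool pointing down it reaches from about 0.4 to 0.875 m from the base axis. Payload 19.3 kg.
Tool frame: the origin (TCP) lies at the very end of the fingers, on their centre line; the grasp point (between the pads) lies 19 mm behind it; z points along the fingers, x is the direction in which the jaws open and shut, and the axes are right-handed (so a half turn about z gives the same grasp; the last joint's range is limited). The gripper opens to 85 mm and grips with 20 to 120 N. Pads are 22 mm wide; open, the fingers measure 114 mm over their backs; the gripper's body (76 mm by 85 mm) begins 54 mm behind the grasp point. The pads swing forward as they close: fully open they stand 13 mm farther back than shut.
Start: joints at [-1.403, 0.521, -0.036, 1.599, 0.021, 1.021, -0.113], TCP at [0.147, 0.607, 0.231] pointing down, gripper open.
Joint ranges: [-2.91, 2.91], [-0.3, 2.13], [-1.5, 1.42], [0.17, 2.43], [-1.26, 4.41], [0.16, 1.93], [-2.52, 2.52]. Speed limits (rad/s): [1.89, 1.89, 2.39, 2.39, 3.01, 3.01, 3.01].

INTERFACE

Orientations are given as a 3x3 rotation matrix whose columns are the frame's x, y, z axes.
In Python, from cell import arm gives the robot as it stands.
- The arm moves only by the tool play_rows, never from a script. Its argument "rows" is one flat list of numbers, 7 for each row, row after row: the shift along the tool's x, y, z each as a share of 0.1 m, from -1 to 1, then the turn, a rotation vector about the tool's x, y, z each as a share of 90 degrees, from -1 to 1, then the closure, from 0 (fully open) to 1 (shut). A call has 1 to 5 rows; each row shifts and turns the commanded pose from where the row before left it, along the tool's axes as they then stand; what a row does not reach is not made up. A row lasts 1/12 s, in which the tool goes at most 41.7 mm and 7.16 degrees, less where a joint would pass 70% of its speed; a pose out of reach is approached as far as the arm can. A call with a number of a shift or a turn outside -1 to 1 is refused whole. A call with a gripper value outside its range is refused whole. The fingers move at their own pace and stop on an object; "newtons" is the grip in N (left out, the last holds). Time passes only in rows, so rows that do not move let the fingers close. It gives the time, the measured TCP pose, the force and the opening at its end, in the units of the state.
- arm.sense(): the state, without advancing time (a new reading comes with each control period).
- arm.camera(name): name is "scene" or "top" or "wrist"; returns (picture, depth): 384x512x3 uint8, red, green, blue; 384x512 float32, m along the optical axis (not along the pixel's ray), 0 where there is no reading.
- arm.camera_params(name): a dict with "intrinsics" (3x3 intrinsics, pixels), "dist_coeffs" ([k1, k2, p1, p2, k3] as OpenCV has them; the pictures are not rectified), "R" (3x3) and "t" (3): a world point X has camera coordinates R X + t; the wrist camera has in their place "mount" (4x4, takes a point from camera to tool coordinates, whose origin is the TCP and whose axes are the tool frame's). Camera axes: x right, y down, z forward; pixel columns grow to the right and rows downward; lengths in m; the calibration is good to about 2 mm. A picture is of the moment at which its call begins: read the wrist's pose just before it. camera_params takes no time and is no camera call.
- arm.hand_in(): hands the job in, once; it reports no verdict.
The state is a dict: "clock": time; "q": joint angles; "dq": joint speeds; "tau": joint torques, N m; "ee_pos": TCP position; "eef_rot": TCP orientation; "force": force on the tool from outside, world axes, zero at the start; "ft_torque": the same for the moment, N m; "width": finger opening in m.
Only numpy, scipy, OpenCV 4.12 (cv2) and the standard library are available. Lean on these libraries where they do the work, as an engineer would, in place of code of your own. Each camera call takes 0.05 s, during which the arm holds its last target. There are 200 camera calls.

## Working session

There is one attempt and no reset: what is moved stays moved. The work goes in short steps, Python scripts to look and compute and a tool call to move; the robot and the scene stay as the last step left them, time stands still between calls to the robot, and variables do not carry over. Pictures are saved under pics/ and viewed, about 8 in all and at most 12, crops included, and the job is handed in when it is done.

Besides the shell and the picture viewer there is one more tool, called after "Call:" as name(argument=value, ...), one argument or row to a line, values as JSON. play_rows: Moves the arm, as the interface text tells. Its arguments: {"type":"object","properties":{"rows":{"type":"array","items":{"type":"number"}},"newtons":{"type":"number"}},"required":["rows"]}

```bash
ls; mkdir -p pics; python3 - <<'E'
from cell import arm
import cv2,numpy as np
s=arm.sense(); print({k:np.round(v,3).tolist() for k,v in s.items()})
ims=[]
for n in("scene","top"):
    p,d=arm.camera(n); np.save(f"pics/{n}0.npy",d); cv2.imwrite(f"pics/{n}0.png",p[:,:,::-1]); ims.append(p[:,:,::-1])
    c=arm.camera_params(n); print(n,{k:np.round(v,3).tolist() for k,v in c.items()})
c=arm.camera_params("wrist");print({k:np.round(v,3).tolist() for k,v in c.items()})
E
```

```text
pics
{'clock': 0.0, 'q': [-1.403, 0.522, -0.036, 1.6, 0.021, 1.021, -0.113], 'dq': [0.001, -0.001, -0.0, 0.001, -0.001, 0.001, -0.0], 'tau': [-0.0, -92.711, 1.98, -36.992, 0.018, 0.008, 0.0], 'ee_pos': [0.147, 0.607, 0.231], 'eef_rot': [[0.236, 0.972, -0.0], [0.972, -0.236, -0.001], [-0.001, 0.0, -1.0]], 'force': [0.213, -1.276, 0.507], 'ft_torque': [-0.058, 0.007, 0.02], 'width': 0.085}
scene {'intrinsics': [[461.165, 0.0, 253.251], [0.0, 461.165, 191.65], [0.0, 0.0, 1.0]], 'dist_coeffs': [0.04, 0.0, 0.0, 0.0, 0.0], 'R': [[0.765, -0.644, 0.0], [-0.415, -0.494, -0.764], [0.492, 0.584, -0.645]], 't': [-0.373, 0.349, 0.98]}
top {'intrinsics': [[466.848, 0.0, 266.946], [0.0, 466.848, 187.865], [0.0, 0.0, 1.0]], 'dist_coeffs': [-0.117, 0.0, 0.0, 0.0, 0.0], 'R': [[0.076, -0.997, 0.005], [-0.967, -0.075, -0.243], [0.242, 0.013, -0.97]], 't': [0.015, 0.555, 1.268]}
{'intrinsics': [[322.101, 0.0, 251.926], [0.0, 322.101, 194.411], [0.0, 0.0, 1.0]], 'dist_coeffs': [-0.094, 0.0, 0.0, 0.0, 0.0], 'mount': [[1.0, 0.001, -0.0, -0.002], [-0.001, 0.957, 0.291, -0.074], [0.0, -0.291, 0.957, -0.142], [0.0, 0.0, 0.0, 1.0]]}
```

View pics/scene0.png

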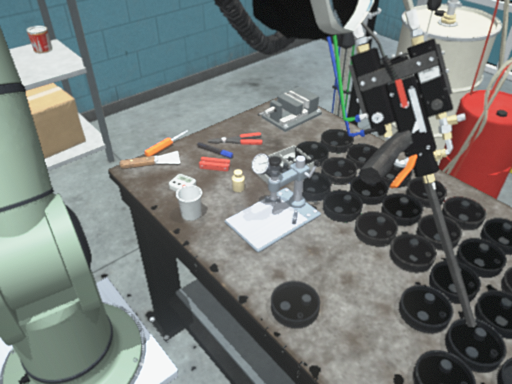

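View pics/top0.png

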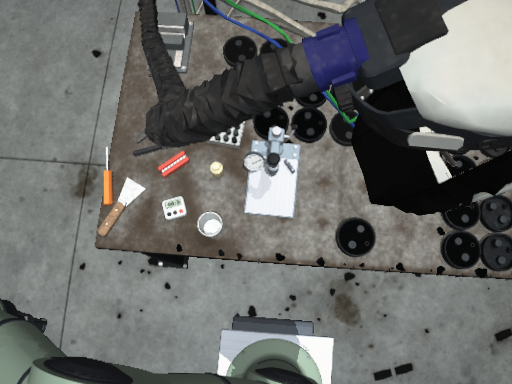

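The scene view shows the casting at about (295,303) and the tester's table at about (272,222), with the column near (298,175). In the top view the casting is at (355,237), the table's centre at (271,190) and the knob near (273,162). The arm and pouring head overhead are behind and to the right of these.

```bash
cat > h.py <<'E'
import numpy as np,cv2
from cell import arm
def pose(name,s=None):
    c=arm.camera_params(name); K=np.array(c["intrinsics"]);D=np.array(c["dist_coeffs"])
    if name=="wrist":
        M=np.array(c["mount"]);s=s or arm.sense();Rt=np.array(s["eef_rot"])
        A=Rt@M[:3,:3];o=Rt@M[:3,3]+np.array(s["ee_pos"])   # cam->world
    else:
        A=np.array(c["R"]).T;o=-A@np.array(c["t"])
    return K,D,A,o
def rays(P,uv):
    K,D,A,o=P; u=cv2.undistortPoints(np.asarray(uv,float).reshape(-1,1,2),K,D)[:,0]
    return np.c_[u,np.ones(len(u))]@A.T,o
def onz(P,uv,z):
    r,o=rays(P,uv); return o+r*((z-o[2])/r[:,2])[:,None]
def cloud(P,d):
    v,u=np.mgrid[:384,:512]; r,o=rays(P,np.c_[u.ravel(),v.ravel()])
    X=o+r*d.ravel()[:,None]; X[d.ravel()==0]=np.nan
    return X.reshape(384,512,3)
def proj(P,X):
    K,D,A,o=P; R=A.T
    return cv2.projectPoints(np.asarray(X,float).reshape(-1,1,3),cv2.Rodrigues(R)[0],-R@o,K,D)[0][:,0]
def circ(xy):
    a=np.c_[2*xy,np.ones(len(xy))];s=np.linalg.lstsq(a,(xy**2).sum(1),rcond=None)[0]
    return s[:2],np.sqrt(s[2]+s[:2]@s[:2])
E
python3 - <<'E'
from h import *
for n,c0,rad,tb in(("top",(355,237),28,(271,190)),("scene",(295,303),32,(272,222))):
    im=cv2.imread(f"pics/{n}0.png");d=np.load(f"pics/{n}0.npy");P=pose(n);X=cloud(P,d)
    g=im.max(2); m=(g<55).astype(np.uint8)
    w=np.zeros_like(m);cv2.circle(w,c0,rad,1,-1);
    m&=w
    cs,_=cv2.findContours(m,0,1);c=max(cs,key=cv2.contourArea);h=cv2.convexHull(c)[:,0]
    for z in(0,.03):
        q=onz(P,h,z);print(n,"casting z",z,circ(q[:,:2]),"area",cv2.contourArea(c))
    # rim by depth
    Z=X[...,2]; k=(w>0)&(Z>.024)&(Z<.036); print("depth rim",k.sum(),circ(X[k][:,:2]))
    # table
    k=(np.abs(Z-.012)<.006)&(g>150);nb,lab,st,ce=cv2.connectedComponentsWithStats(k.astype(np.uint8))
    i=1+np.argmax(st[1:,4]);pts=np.argwhere(lab==i)[:,::-1];q=onz(P,pts,.012)[:,:2].astype(np.float32)
    print("table rect",cv2.minAreaRect(q),st[i], cv2.boxPoints(cv2.minAreaRect(q)).round(3).tolist())
    for lo,hi in((.19,.225),(.165,.175),(.14,.15)):
        k=(Z>lo)&(Z<hi)&(X[...,0]>.4)&(X[...,0]<.85)&(X[...,1]>-.15)&(X[...,1]<.15);p=X[k]
        if len(p):print(lo,len(p),p.min(0),p.max(0),np.median(p,0))
a=cv2.imread("pics/top0.png")[110:270,150:400];b=cv2.imread("pics/scene0.png")[130:340,210:350]
a=cv2.resize(a,None,fx=2,fy=2,interpolation=2);b=cv2.resize(b,None,fx=2,fy=2,interpolation=2)
o=np.zeros((420,780,3),np.uint8);o[:320,:500]=a;o[:420,500:780]=b;cv2.imwrite("pics/c1.png",o)
E
```

```text
top casting z 0 (array([ 0.44009459, -0.21196825]), np.float64(0.057426084426622295)) area 1128.0
top casting z 0.03 (array([ 0.43543451, -0.20643116]), np.float64(0.05616322362985215)) area 1128.0
depth rim 274 (array([ 0.43432843, -0.20823322]), np.float64(0.05050042849751082))
table rect ((0.5985808372497559, 0.04596169292926788), (0.14765091240406036, 0.2289159744977951), 88.58087921142578) [ 244  143   56   75 2521] [[0.4819999933242798, -0.02500000037252903], [0.7110000252723694, -0.03099999949336052], [0.7149999737739563, 0.11699999868869781], [0.4860000014305115, 0.12300000339746475]]
0.19 133 [0.58226537 0.03030665 0.19034939] [0.61430417 0.1050902  0.21430398] [0.59756187 0.0470245  0.20849781]
0.165 173 [ 0.58701471 -0.00993268  0.1651234 ] [0.70254861 0.12419664 0.17488645] [0.60314681 0.064745   0.16998404]
0.14 200 [0.581041   0.00183511 0.14001856] [0.70904497 0.11222741 0.14991294] [0.67534535 0.04818624 0.14340408]
scene casting z 0 (array([ 0.45029573, -0.19640949]), np.float64(0.0489074858601446)) area 1007.5
scene casting z 0.03 (array([ 0.43354096, -0.21121282]), np.float64(0.047275294143068386)) area 1007.5
depth rim 470 (array([ 0.4339098 , -0.20619098]), np.float64(0.05086871765132377))
table rect ((0.5960233807563782, 0.04418778792023659), (0.1520952582359314, 0.2330242246389389), 89.05318450927734) [ 225  188   96   63 2680] [[0.4779999852180481, -0.029999999329447746], [0.7110000252723694, -0.03400000184774399], [0.7139999866485596, 0.11800000071525574], [0.48100000619888306, 0.12200000137090683]]
0.19 117 [0.57974425 0.02990733 0.19026816] [0.6124306  0.1020922  0.21237912] [0.59452324 0.04341738 0.20849318]
0.165 184 [ 0.58464373 -0.01071581  0.16509735] [0.70427883 0.12529171 0.17498311] [0.59903749 0.05091384 0.17037642]
0.14 225 [0.57909706 0.00086342 0.14000682] [0.70956932 0.11048326 0.14990726] [0.67040146 0.03981678 0.14384617]
```

View pics/c1.png

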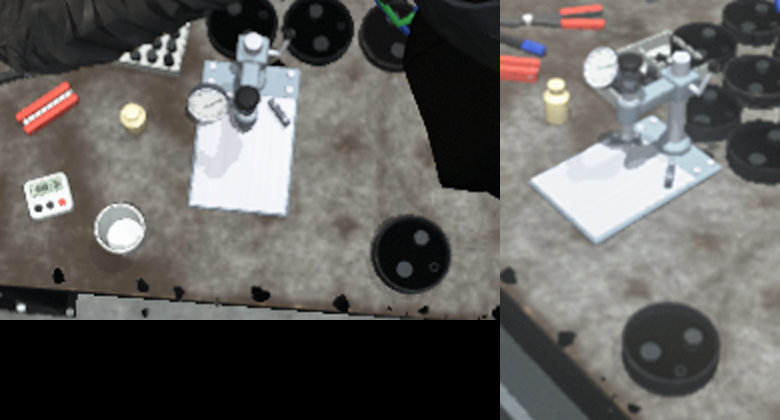

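The crop shows both bosses. One lies away from the robot and to the right, the other toward the robot and to the left. The tester faces the robot with almost no yaw. Next I'll use depth to tell which boss is tall, and check the overhead clearance.

```bash
python3 - <<'E'
from h import *
for n in("top","scene"):
    P=pose(n);X=cloud(P,np.load(f"pics/{n}0.npy"));im=cv2.imread(f"pics/{n}0.png")
    c=np.array([.4345,-.207]);r=np.linalg.norm(X[...,:2]-c,axis=2)
    for dr in((.89,-.46),(-.89,.46)):
        k=np.linalg.norm(X[...,:2]-c-.026*np.array(dr),axis=2)<.008;print(n,dr,k.sum(),np.median(X[k][:,2]))
    k=(X[...,2]>.02)&(X[...,2]<.035)&(r<.042);
    if k.sum(): print("tall boss",k.sum(),X[k].mean(0))
    k=(X[...,2]>.206)&(X[...,2]<.215)&(X[...,0]>.56)&(X[...,0]<.64)&(abs(X[...,1]-.045)<.03)
    q=X[k];print("knob",k.sum(),q.mean(0),cv2.minEnclosingCircle(q[:,:2].astype(np.float32)))
    k=(X[...,2]>.05)&(X[...,1]<-.05)&(X[...,0]>.2)&(X[...,0]<1)&(X[...,1]>-.6)
    q=X[k]
    for a in np.arange(.2,.9,.1):
        s=q[(q[:,0]>=a)&(q[:,0]<a+.1)]
        if len(s)>10:print("x",a.round(1),len(s),"ymax",s[:,1].max().round(3),"z",np.percentile(s[:,2],[1,50]).round(3))
E
```

```text
top (0.89, -0.46) 104 0.6476867610692958
top (-0.89, 0.46) 34 0.0174141605548237
tall boss 106 [ 0.44340298 -0.21575194  0.0251175 ]
knob 110 [0.59836319 0.04695666 0.20926111] ((0.598488450050354, 0.0467463918030262), 0.016434134915471077)
x 0.3 10086 ymax -0.057 z [0.71  0.972]
x 0.4 15126 ymax -0.05 z [0.626 1.042]
x 0.5 1631 ymax -0.079 z [0.632 0.69 ]
x 0.6 596 ymax -0.05 z [0.053 0.44 ]
x 0.7 165 ymax -0.05 z [0.64  0.658]
scene (0.89, -0.46) 47 0.029123557815559087
scene (-0.89, 0.46) 48 0.020226461170877563
tall boss 148 [ 0.44448695 -0.21697774  0.02516181]
knob 82 [0.59636073 0.0455682  0.20939078] ((0.5951328277587891, 0.04638839513063431), 0.01793256588280201)
x 0.3 1214 ymax -0.111 z [0.652 0.679]
x 0.4 1756 ymax -0.112 z [0.628 0.661]
x 0.5 1454 ymax -0.139 z [0.337 0.645]
x 0.6 7612 ymax -0.05 z [0.066 0.402]
x 0.7 5261 ymax -0.055 z [0.278 0.49 ]
```

```bash
cat > plan.py <<'E'
from h import *
from scipy.spatial.transform import Rotation as Ro
def target(yaw,tilt=0):   # tool down, tool x at yaw in world
    c,s=np.cos(yaw),np.sin(yaw); return np.array([[c,s,0],[s,-c,0],[0,0,-1.]])
def plan(wps,clo,step=.036,start=None,ret=False):
    s=arm.sense(); p,R=start or (np.array(s["ee_pos"]),np.array(s["eef_rot"])); out=[]
    for q,yaw in wps:
        q=np.array(q,float);T=target(np.radians(yaw)) if np.ndim(yaw)==0 else yaw
        n=max(1,int(np.ceil(max(np.linalg.norm(q-p)/step,np.linalg.norm(Ro.from_matrix(R.T@T).as_rotvec())/np.radians(6.9)))))
        for i in range(n,0,-1):
            d=np.round(R.T@((q-p)/i)/.1,3 if n<3 else 2); w=np.round(Ro.from_matrix(R.T@T).as_rotvec()/i/(np.pi/2),3)
            p=p+R@d*.1; R=R@Ro.from_rotvec(w*np.pi/2).as_matrix(); out.append([*d,*w,clo])
    for i in range(0,len(out),5):print([float(x)+0. for r in out[i:i+5] for x in r])
    print(len(out),p.round(4))
E
python3 - <<'E'
from plan import *
plan([((.34,.38,.24),50),((.44,.15,.24),20),((.44,-.08,.22),5),((.381,-.207,.14),0)],.6)
E
```

```text
[-0.19, 0.27, -0.01, 0.0, 0.0, 0.033, 0.6, -0.18, 0.28, -0.01, 0.0, 0.0, 0.033, 0.6, -0.17, 0.29, -0.01, 0.0, 0.0, 0.032, 0.6, -0.15, 0.29, -0.01, 0.0, 0.0, 0.033, 0.6, -0.14, 0.3, -0.01, 0.0, 0.0, 0.032, 0.6]
[-0.12, 0.31, -0.01, 0.0, 0.0, 0.033, 0.6, -0.1, 0.31, -0.01, 0.0, 0.0, 0.032, 0.6, -0.09, 0.32, -0.01, 0.0, 0.0, 0.033, 0.6, -0.08, 0.32, -0.01, 0.0, 0.001, 0.032, 0.6, -0.16, 0.32, 0.0, 0.0, 0.0, 0.048, 0.6]
[-0.13, 0.33, 0.0, 0.0, 0.0, 0.048, 0.6, -0.11, 0.34, 0.0, 0.0, 0.0, 0.047, 0.6, -0.08, 0.35, 0.0, 0.0, 0.0, 0.048, 0.6, -0.06, 0.36, 0.0, 0.0, 0.0, 0.047, 0.6, -0.03, 0.36, 0.0, 0.0, 0.0, 0.048, 0.6]
[-0.01, 0.35, 0.0, 0.0, -0.001, 0.047, 0.6, -0.11, 0.31, 0.03, 0.0, 0.0, 0.024, 0.6, -0.1, 0.31, 0.03, 0.0, 0.0, 0.024, 0.6, -0.09, 0.32, 0.03, 0.0, 0.0, 0.024, 0.6, -0.08, 0.32, 0.03, 0.0, 0.0, 0.024, 0.6]
[-0.06, 0.32, 0.03, 0.0, 0.0, 0.024, 0.6, -0.05, 0.33, 0.03, 0.0, 0.0, 0.024, 0.6, -0.05, 0.32, 0.02, 0.0, 0.0, 0.023, 0.6, -0.14, 0.24, 0.16, 0.0, 0.0, 0.011, 0.6, -0.13, 0.25, 0.16, 0.0, 0.0, 0.011, 0.6]
[-0.13, 0.25, 0.16, 0.0, 0.0, 0.011, 0.6, -0.13, 0.25, 0.16, 0.0, 0.0, 0.011, 0.6, -0.12, 0.25, 0.16, 0.0, 0.0, 0.012, 0.6]
28 [ 0.3811 -0.207   0.1402]
```

Call:
play_rows(
  rows=[-0.19, 0.27, -0.01, 0, 0, 0.033, 0.6, -0.18, 0.28, -0.01, 0, 0, 0.033, 0.6, -0.17, 0.29, -0.01, 0, 0, 0.032, 0.6, -0.15, 0.29, -0.01, 0, 0, 0.033, 0.6, -0.14, 0.3, -0.01, 0, 0, 0.032, 0.6],
)

```text
clock: 0.52
ee_pos: [0.2552, 0.4797, 0.2361]
eef_rot: [[0.476, 0.879, -0.0], [0.879, -0.476, -0.0], [-0.0, 0.0, -1.0]]
force: [0.8, -0.1, 0.4]
width: 0.0344
```

Call:
play_rows(
  rows=[-0.12, 0.31, -0.01, 0, 0, 0.033, 0.6, -0.1, 0.31, -0.01, 0, 0, 0.032, 0.6, -0.09, 0.32, -0.01, 0, 0, 0.033, 0.6, -0.08, 0.32, -0.01, 0, 0.001, 0.032, 0.6, -0.16, 0.32, 0, 0, 0, 0.048, 0.6],
)

```text
clock: 0.93
ee_pos: [0.3551, 0.3466, 0.2403]
eef_rot: [[0.7, 0.714, 0.001], [0.714, -0.7, 0.002], [0.002, -0.0, -1.0]]
force: [-0.5, -0.2, -0.2]
width: 0.034
```

Call:
play_rows(
  rows=[-0.13, 0.33, 0, 0, 0, 0.048, 0.6, -0.11, 0.34, 0, 0, 0, 0.047, 0.6, -0.08, 0.35, 0, 0, 0, 0.048, 0.6, -0.06, 0.36, 0, 0, 0, 0.047, 0.6, -0.03, 0.36, 0, 0, 0, 0.048, 0.6],
)

```text
clock: 1.35
ee_pos: [0.4265, 0.1811, 0.2401]
eef_rot: [[0.913, 0.408, 0.001], [0.408, -0.913, 0.001], [0.001, -0.001, -1.0]]
force: [0.7, 0.0, -0.0]
width: 0.0342
```

Call:
play_rows(
  rows=[-0.01, 0.35, 0, 0, -0.001, 0.047, 0.6, -0.11, 0.31, 0.03, 0, 0, 0.024, 0.6, -0.1, 0.31, 0.03, 0, 0, 0.024, 0.6, -0.09, 0.32, 0.03, 0, 0, 0.024, 0.6, -0.08, 0.32, 0.03, 0, 0, 0.024, 0.6],
)

```text
clock: 1.77
ee_pos: [0.4394, 0.0173, 0.2279]
eef_rot: [[0.981, 0.196, -0.001], [0.196, -0.981, 0.001], [-0.0, -0.001, -1.0]]
force: [0.4, -0.2, -0.0]
width: 0.034
```

Call:
play_rows(
  rows=[-0.06, 0.32, 0.03, 0, 0, 0.024, 0.6, -0.05, 0.33, 0.03, 0, 0, 0.024, 0.6, -0.05, 0.32, 0.02, 0, 0, 0.023, 0.6, -0.14, 0.24, 0.16, 0, 0, 0.011, 0.6, -0.13, 0.25, 0.16, 0, 0, 0.011, 0.6],
)

```text
clock: 2.18
ee_pos: [0.4163, -0.1318, 0.1877]
eef_rot: [[0.999, 0.051, 0.001], [0.051, -0.999, 0.0], [0.001, -0.0, -1.0]]
force: [0.6, 0.5, -0.3]
width: 0.034
```

Call:
play_rows(
  rows=[-0.13, 0.25, 0.16, 0, 0, 0.011, 0.6, -0.13, 0.25, 0.16, 0, 0, 0.011, 0.6, -0.12, 0.25, 0.16, 0, 0, 0.012, 0.6, 0, 0, 0, 0, 0, 0, 0.6],
)

```text
clock: 2.52
ee_pos: [0.3777, -0.2104, 0.138]
eef_rot: [[1.0, -0.008, -0.004], [-0.008, -1.0, -0.0], [-0.004, 0.0, -1.0]]
force: [-1.0, -0.6, -1.3]
width: 0.0342
```

```bash
python3 - <<'E'
from plan import *
s=arm.sense();P=pose("wrist",s);p,d=arm.camera("wrist");cv2.imwrite("pics/w1.png",p[:,:,::-1]);np.save("pics/w1.npy",d)
print(s["clock"],s["ee_pos"],np.round(s["eef_rot"],3).tolist(),s["width"],s["force"],np.round(s["q"],2))
X=cloud(P,d);c=np.array([.4345,-.207]);r=np.linalg.norm(X[...,:2]-c,axis=2)
k=(X[...,2]>.026)&(X[...,2]<.033)&(r<.065)&(r>.042);print("rim",k.sum(),X[k].mean(0),circ(X[k][:,:2]))
k=(X[...,2]>.022)&(X[...,2]<.033)&(r<.04);print("boss",k.sum(),X[k].mean(0))
k=r<.08;print(np.percentile(X[k][:,2],[2,20,50,90]))
E
```

```text
2.5167 [ 0.37765468 -0.21041387  0.13795843] [[1.0, -0.008, -0.004], [-0.008, -1.0, -0.0], [-0.004, 0.0, -1.0]] 0.03424363034089591 [-0.95107537 -0.61764712 -1.32025546] [-0.    0.41  0.47  2.19 -0.32  0.61  0.7 ]
rim 2532 [ 0.4398268  -0.20412744  0.02905968] (array([ 0.43711236, -0.20872169]), np.float64(0.05367837807883771))
boss 663 [ 0.45623372 -0.22182522  0.02710942]
[-0.00141449  0.01380512  0.15537694  0.2214947 ]
```

View pics/w1.png

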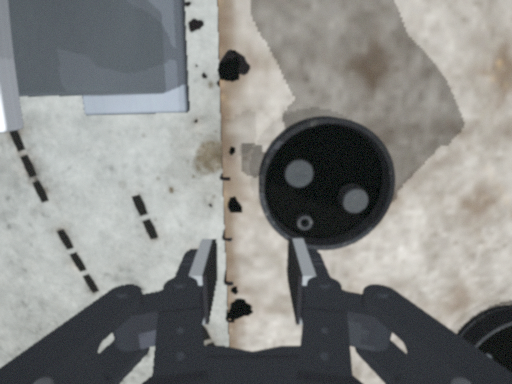

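The wrist view shows the casting at about (326,183), with its low boss at (300,173) and its tall boss at (355,198). The rim nearest the robot is clear for a grasp.

```bash
python3 - <<'E'
from plan import *
plan([((.383,-.2085,.045),0),((.383,-.2085,.022),0)],.6,step=.022)
E
```

```text
[0.01, 0.0, 0.19, 0.0, 0.0, -0.001, 0.6, 0.01, 0.0, 0.19, 0.0, 0.0, -0.001, 0.6, 0.01, 0.0, 0.19, 0.0, 0.001, -0.001, 0.6, 0.01, 0.0, 0.18, 0.0, 0.0, 0.0, 0.6, 0.0, 0.0, 0.19, 0.0, 0.001, -0.001, 0.6]
[0.001, 0.0, 0.114, 0.0, 0.0, 0.0, 0.6, 0.0, 0.0, 0.115, 0.0, 0.0, 0.0, 0.6]
7 [ 0.383  -0.2085  0.022 ]
```

Call:
play_rows(
  rows=[0.005, 0.005, 0.19, 0, 0, 0, 0.6, 0.005, 0.005, 0.19, 0, 0, 0, 0.6, 0.005, 0, 0.19, 0, 0, 0, 0.6, 0.005, 0, 0.19, 0, 0, 0, 0.6, 0, 0, 0.19, 0, 0, 0, 0.6],
)

```text
clock: 2.98
ee_pos: [0.384, -0.2066, 0.0444]
eef_rot: [[1.0, 0.001, 0.0], [0.001, -1.0, 0.001], [0.0, -0.001, -1.0]]
force: [0.6, -0.4, 0.0]
width: 0.0341
```

Call:
play_rows(
  rows=[0, 0, 0.1, 0, 0, 0, 0.6, 0, 0, 0.05, 0, 0, 0, 0.6, 0, 0, 0, 0, 0, 0, 0.6],
)

```text
clock: 3.23
ee_pos: [0.3831, -0.2072, 0.0296]
eef_rot: [[1.0, -0.0, -0.001], [-0.0, -1.0, 0.001], [-0.001, -0.001, -1.0]]
force: [-0.3, -0.6, -0.1]
width: 0.034
```

Call:
play_rows(
  rows=[0, 0, 0.05, 0, 0, 0, 0.6, 0, 0, 0.04, 0, 0, 0, 0.6, 0, 0, 0, 0, 0, 0, 0.6],
)

```text
clock: 3.48
ee_pos: [0.3833, -0.2075, 0.0209]
eef_rot: [[1.0, -0.0, -0.0], [-0.0, -1.0, 0.001], [-0.0, -0.001, -1.0]]
force: [-0.3, 0.1, -0.5]
width: 0.0339
```

Call:
play_rows(
  rows=[0, 0, 0, 0, 0, 0, 0.95, 0, 0, 0, 0, 0, 0, 1, 0, 0, 0, 0, 0, 0, 1, 0, 0, 0, 0, 0, 0, 1, 0, 0, 0, 0, 0, 0, 1],
  newtons=50,
)

```text
clock: 3.9
ee_pos: [0.3833, -0.2077, 0.0213]
eef_rot: [[1.0, -0.001, 0.0], [-0.001, -1.0, 0.0], [0.0, -0.0, -1.0]]
force: [-1.8, -0.3, 5.0]
width: 0.0042
```

Call:
play_rows(
  rows=[0, 0, -0.05, 0, 0, 0, 1, 0, 0, -0.1, 0, 0, 0, 1, 0, 0, -0.15, 0, 0, 0, 1, 0, 0, -0.1, 0, 0, 0, 1, 0, 0, 0, 0, 0, 0, 1],
)

```text
clock: 4.32
ee_pos: [0.3839, -0.2079, 0.0629]
eef_rot: [[1.0, -0.0, 0.002], [-0.0, -1.0, -0.0], [0.002, 0.0, -1.0]]
force: [-0.0, -0.6, -1.9]
width: 0.0039
```

```bash
python3 - <<'E'
from plan import *
s=arm.sense();P=pose("wrist",s);p,d=arm.camera("wrist");cv2.imwrite("pics/w2.png",p[:,:,::-1])
print(s["ee_pos"],s["width"],s["force"],s["ft_torque"])
X=cloud(P,d);np.save("pics/X2.npy",X)
c=np.array([.436,-.208]);r=np.linalg.norm(X[...,:2]-c,axis=2)
k=(r<.06)&(r>.048)&(X[...,2]<.1)&(X[...,0]>.39);q=X[k];h=np.percentile(q[:,2],60);print(np.percentile(q[:,2],[5,20,40,60,80,95]))
k&=X[...,2]>.055
q=X[k]
if len(q)>50: A=np.c_[q[:,:2]-c,np.ones(len(q))];print("plane",np.linalg.lstsq(A,q[:,2],rcond=None)[0],circ(q[:,:2]),len(q))
E
```

```text
[ 0.38394292 -0.20785531  0.06292988] 0.003889226744619896 [-0.0159152  -0.56170189 -1.85924707] [-0.0361049   0.09236676  0.03544244]
[-0.00097983  0.04508086  0.05501621  0.06362818  0.06706304  0.06977951]
plane [-0.04735301  0.03501399  0.06496599] (array([ 0.43509104, -0.20714215]), np.float64(0.05305346572138832)) 6664
```

View pics/w2.png

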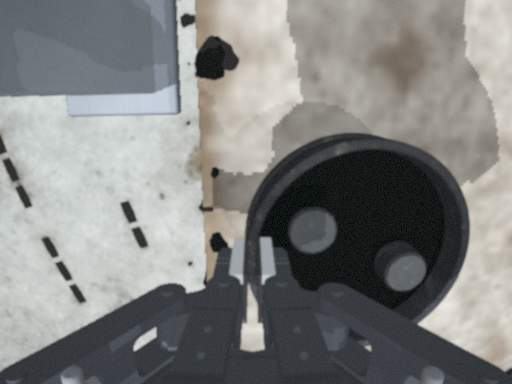

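The casting hangs from the gripper at its near rim. The casting's rim is centred near (357,235), it sags slightly, and the wrist reads about 1.9 N.

```bash
python3 - <<'E'
from plan import *
X=np.load("pics/X2.npy");c=np.array([.4355,-.2075]);V=X[...,:2]-c;r=np.linalg.norm(V,axis=2);a=np.degrees(np.arctan2(V[...,1],V[...,0]))
Q=[]
for t in range(-150,151,10):
    k=(r<.058)&(r>.046)&(abs(a-t)<5)&(X[...,2]<.09)&(X[...,2]>.045)
    if k.sum()>20:
        z=np.percentile(X[k][:,2],90);k&=abs(X[...,2]-z)<.0025;Q.append([t,*X[k].mean(0),k.sum()])
Q=np.array(Q);print(Q.round(4)[::3])
A=np.c_[Q[:,1:3]-c,np.ones(len(Q))];s=np.linalg.lstsq(A,Q[:,3],rcond=None);print(s[0],circ(Q[:,1:3]))
cmd=(np.array([.3831,-.2085,.061]),target(0))
plan([((.3831,-.2085,.10),0),((.43,.046,.10),-1.3),((.43,.046,.045),-1.3)],1,step=.032,start=None)
E
```

```text
[[-9.000e+01  4.387e-01 -2.594e-01  6.570e-02  2.300e+01]
 [-5.000e+01  4.712e-01 -2.472e-01  6.580e-02  9.900e+01]
 [-2.000e+01  4.858e-01 -2.258e-01  6.530e-02  1.720e+02]
 [ 1.000e+01  4.882e-01 -1.981e-01  6.540e-02  1.830e+02]
 [ 4.000e+01  4.764e-01 -1.731e-01  6.620e-02  1.920e+02]
 [ 7.000e+01  4.538e-01 -1.572e-01  6.750e-02  2.130e+02]
 [ 1.000e+02  4.262e-01 -1.549e-01  6.870e-02  2.330e+02]
 [ 1.300e+02  4.012e-01 -1.666e-01  6.990e-02  2.500e+02]]
[-0.03999286  0.03512095  0.06684686] (array([ 0.43582747, -0.20689564]), np.float64(0.05295719860411561))
[-0.003, 0.004, -0.19, 0.0, -0.001, 0.0, 1.0, -0.004, 0.005, -0.19, 0.0, 0.0, 0.0, 1.0, 0.05, -0.28, 0.0, 0.0, 0.0, 0.002, 1.0, 0.05, -0.28, 0.0, 0.0, 0.0, 0.002, 1.0, 0.05, -0.28, 0.0, 0.0, 0.0, 0.001, 1.0]
[0.05, -0.28, 0.0, 0.0, 0.0, 0.002, 1.0, 0.05, -0.29, 0.0, 0.0, 0.0, 0.001, 1.0, 0.05, -0.28, 0.0, 0.0, 0.0, 0.002, 1.0, 0.05, -0.29, 0.0, 0.0, 0.0, 0.001, 1.0, 0.05, -0.28, 0.0, 0.0, 0.0, 0.002, 1.0]
[0.04, -0.29, 0.0, 0.0, 0.0, 0.001, 1.0, 0.001, 0.0, 0.275, 0.0, 0.0, 0.0, 1.0, 0.001, 0.0, 0.275, 0.0, 0.0, 0.0, 1.0]
13 [0.43  0.046 0.045]
```

Call:
play_rows(
  rows=[0, 0, -0.19, 0, 0, 0, 1, 0, 0, -0.19, -0.011, 0.013, 0, 1, 0.05, -0.15, 0, -0.011, 0.012, 0.002, 1, 0.05, -0.28, 0, 0, 0, 0.002, 1, 0.05, -0.28, 0, 0, 0, 0.002, 1],
  newtons=70,
)

```text
clock: 4.78
ee_pos: [0.3982, -0.1361, 0.0972]
eef_rot: [[0.999, -0.013, 0.039], [-0.011, -0.999, -0.034], [0.04, 0.034, -0.999]]
force: [1.2, 0.7, -2.6]
width: 0.0036
```

Call:
play_rows(
  rows=[0.05, -0.28, 0, 0, 0, 0.002, 1, 0.05, -0.28, 0, 0, 0, 0.002, 1, 0.05, -0.28, 0, 0, 0, 0.002, 1, 0.05, -0.28, 0, 0, 0, 0.001, 1, 0.05, -0.28, 0, 0, 0, 0.001, 1],
)

```text
clock: 5.2
ee_pos: [0.4256, 0.0043, 0.0932]
eef_rot: [[0.999, -0.023, 0.038], [-0.022, -0.999, -0.034], [0.039, 0.033, -0.999]]
force: [0.5, -0.8, -1.9]
width: 0.0031
```

Call:
play_rows(
  rows=[0.05, -0.28, 0, 0, 0, 0.001, 1, 0.02, -0.12, 0, 0, 0, 0, 1, 0, 0, 0, 0, 0, 0, 1],
)

```text
clock: 5.45
ee_pos: [0.4339, 0.0457, 0.0919]
eef_rot: [[0.999, -0.02, 0.038], [-0.019, -0.999, -0.034], [0.039, 0.033, -0.999]]
force: [-1.2, -0.0, -2.6]
width: 0.003
```

```bash
cat > look.py <<'E'
from plan import *
import sys
s=arm.sense();P=pose("wrist",s);p,d=arm.camera("wrist");X=cloud(P,d)
cv2.imwrite(f"pics/{sys.argv[1]}.png",p[:,:,::-1]);np.save(f"pics/X{sys.argv[1]}.npy",X)
print(s["clock"],np.round(s["ee_pos"],4),np.round(s["eef_rot"],3).tolist(),round(s["width"],4),np.round(s["force"],2))
c=np.array(s["ee_pos"])[:2]+[.0525,0] if len(sys.argv)<4 else np.array([float(sys.argv[2]),float(sys.argv[3])])
z0=s["ee_pos"][2]+.005 if len(sys.argv)<5 else float(sys.argv[4])
for it in range(2):
    V=X[...,:2]-c;r=np.linalg.norm(V,axis=2);a=np.degrees(np.arctan2(V[...,1],V[...,0]));Q=[]
    for t in range(-150,151,10):
        k=(r<.059)&(r>.046)&(abs(a-t)<5)&(abs(X[...,2]-z0)<.016)
        if k.sum()>20:
            z=np.percentile(X[k][:,2],90);k&=abs(X[...,2]-z)<.0025;Q.append([t,*X[k].mean(0),k.sum()])
    Q=np.array(Q);A=np.c_[Q[:,1:3]-c,np.ones(len(Q))];sl=np.linalg.lstsq(A,Q[:,3],rcond=None)[0]
    cc,R=circ(Q[:,1:3]);print("az",Q[0,0],Q[-1,0],"n",len(Q),"slopes,z",sl.round(4),"centre",cc.round(4),R.round(4));c=cc
E
python3 look.py w3
```

```text
5.45 [0.4339 0.0457 0.0919] [[0.999, -0.02, 0.038], [-0.019, -0.999, -0.034], [0.039, 0.033, -0.999]] 0.003 [-1.22 -0.03 -2.6 ]
az -90.0 150.0 n 24 slopes,z [-0.0058 -0.0101  0.0983] centre [0.4855 0.0455] 0.0533
az -90.0 150.0 n 24 slopes,z [-0.0046 -0.0062  0.0981] centre [0.4856 0.0456] 0.0532
```

Call:
play_rows(
  rows=[-0.007, -0.006, 0.17, 0, 0, 0, 1, -0.007, -0.006, 0.17, 0, 0, 0, 1, -0.007, -0.006, 0.17, 0, 0, 0, 1, 0, 0, 0, 0, 0, 0, 1],
)

```text
clock: 5.83
ee_pos: [0.4322, 0.0415, 0.0394]
eef_rot: [[0.999, -0.026, 0.035], [-0.025, -0.999, -0.035], [0.036, 0.034, -0.999]]
force: [-0.2, 0.4, -1.8]
width: 0.0033
```

Call:
play_rows(
  rows=[0.16, -0.007, 0.006, 0, 0, 0, 1, 0.17, -0.007, 0.006, 0, 0, 0, 1, 0.17, -0.007, 0.006, 0, 0, 0, 1, 0.16, -0.007, 0.006, 0, 0, 0, 1, 0, 0, 0, 0, 0, 0, 1],
)

```text
clock: 6.25
ee_pos: [0.5026, 0.0431, 0.0425]
eef_rot: [[0.999, -0.026, 0.041], [-0.024, -0.999, -0.035], [0.042, 0.033, -0.999]]
force: [-0.8, -0.9, -2.5]
width: 0.0032
```

```bash
python3 look.py w4
```

```text
6.25 [0.5026 0.0431 0.0425] [[0.999, -0.026, 0.041], [-0.024, -0.999, -0.035], [0.042, 0.033, -0.999]] 0.0032 [-0.81 -0.94 -2.52]
az -90.0 150.0 n 24 slopes,z [-0.0119 -0.0133  0.0492] centre [0.554  0.0426] 0.0533
az -90.0 150.0 n 24 slopes,z [-0.0121 -0.0102  0.0491] centre [0.554  0.0426] 0.0532
```

View pics/w4.png

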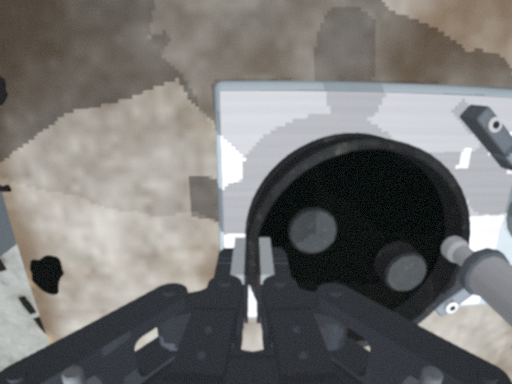

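The wrist view shows the casting just above the table, with its rear rim under the foot at (455,250). One V bar is visible at (490,130). I'll shift it 4 mm left and lower it.

Call:
play_rows(
  rows=[0, -0.02, 0.03, 0, 0, 0, 1, 0, -0.02, 0.02, 0, 0, 0, 1, 0, 0, 0.02, 0, 0, 0, 1, 0, 0, 0, 0, 0, 0, 1, 0, 0, 0, 0, 0, 0, 1],
)

```text
clock: 6.72
ee_pos: [0.4997, 0.0477, 0.0344]
eef_rot: [[0.999, -0.025, 0.038], [-0.023, -0.999, -0.034], [0.039, 0.033, -0.999]]
force: [0.3, 1.0, -1.4]
width: 0.0031
```

Call:
play_rows(
  rows=[0, 0, 0.01, 0, 0, 0, 1, 0, 0, 0.005, 0, 0, 0, 1, 0, 0, 0, 0, 0, 0, 1],
)

```text
clock: 6.97
ee_pos: [0.5001, 0.0472, 0.0334]
eef_rot: [[0.999, -0.025, 0.039], [-0.024, -0.999, -0.034], [0.04, 0.033, -0.999]]
force: [-4.0, -0.7, 13.1]
width: 0.0036
```

Call:
play_rows(
  rows=[0, 0, 0, 0, 0, 0, 0.7, 0, 0, 0, 0, 0, 0, 0.65, 0, 0, 0, 0, 0, 0, 0.65, 0, 0, -0.1, 0, 0, 0, 0.65, 0, 0, -0.2, 0, 0, 0, 0.65],
)

```text
clock: 7.38
ee_pos: [0.4981, 0.0482, 0.0624]
eef_rot: [[0.999, -0.025, 0.036], [-0.024, -0.999, -0.035], [0.037, 0.034, -0.999]]
force: [-0.3, -0.2, 0.2]
width: 0.0299
```

Call:
play_rows(
  rows=[0, 0, -0.2, 0, 0, 0, 0.65, -0.2, 0, -0.1, 0, 0, 0, 0.65, -0.3, 0, 0, 0, 0, 0, 1, -0.2, 0, 0, 0.02, -0.025, 0, 1, 0, 0, 0, 0, 0, 0, 1],
)

```text
clock: 7.8
ee_pos: [0.4249, 0.0512, 0.0909]
eef_rot: [[1.0, -0.024, -0.003], [-0.024, -1.0, 0.001], [-0.003, -0.001, -1.0]]
force: [1.5, -1.6, 0.1]
width: 0.0003
```

```bash
python3 look.py w5 .5525 .047 .042; python3 - <<'E'
from plan import *
p,d=arm.camera("scene");cv2.imwrite("pics/s5.png",p[:,:,::-1]);P=pose("scene");X=cloud(P,d)
b=cv2.imread("pics/w5.png");a=cv2.resize(p[120:280,200:380,::-1],None,fx=2,fy=2)
o=np.zeros((384,800,3),np.uint8);o[:320,:360]=a;o[:,360:]=b[:,72:];cv2.imwrite("pics/c5.png",o)
plan([((.455,.047,.06),-1.3),((.455,.047,.024),-1.3)],1)
E
```

```text
7.8 [0.4249 0.0512 0.0909] [[1.0, -0.024, -0.003], [-0.024, -1.0, 0.001], [-0.003, -0.001, -1.0]] 0.0003 [ 1.45 -1.61  0.14]
az -150.0 150.0 n 31 slopes,z [-0.0258 -0.0032  0.0407] centre [0.5508 0.0463] 0.0534
az -150.0 150.0 n 31 slopes,z [-0.0262 -0.0038  0.0407] centre [0.5508 0.0463] 0.0534
[0.134, 0.018, 0.154, 0.0, 0.0, -0.001, 1.0, 0.133, 0.018, 0.155, 0.001, -0.001, 0.0, 1.0, 0.0, 0.0, 0.36, 0.0, 0.0, 0.0, 1.0]
3 [0.455 0.047 0.024]
```

View pics/c5.png

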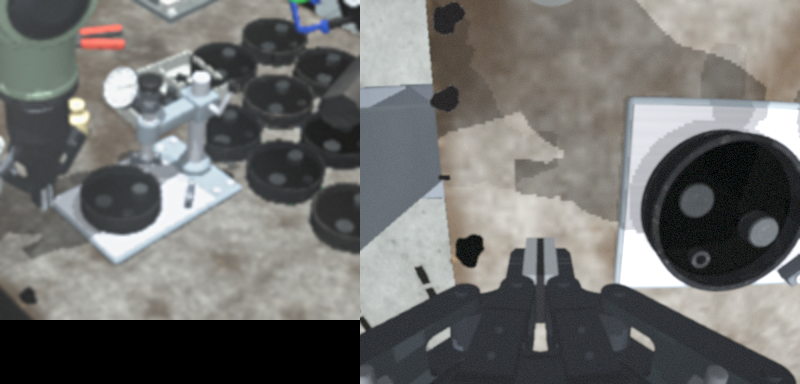

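The casting stands flat on the table at (0.551, 0.046), about 45 mm in front of the axis. Next I'll go down in front of it with the fingers shut and push.

Call:
play_rows(
  rows=[0.134, 0.018, 0.154, 0, 0, 0, 1, 0.133, 0.018, 0.155, 0, 0, 0, 1, 0, 0, 0.2, 0, 0, 0, 1, 0, 0, 0.15, 0, 0, 0, 1, 0, 0, 0, 0, 0, 0, 1],
)

```text
clock: 8.32
ee_pos: [0.4544, 0.0466, 0.0223]
eef_rot: [[1.0, -0.024, -0.002], [-0.024, -1.0, -0.003], [-0.002, 0.003, -1.0]]
force: [-1.4, -0.7, -0.1]
width: 0.0001
```

Call:
play_rows(
  rows=[0.06, 0, 0, 0, 0, 0, 1, 0.06, 0, 0, 0, 0, 0, 1, 0.06, 0, 0, 0, 0, 0, 1, 0.06, 0, 0, 0, 0, 0, 1, 0.06, 0, 0, 0, 0, 0, 1],
)

```text
clock: 8.73
ee_pos: [0.4856, 0.0464, 0.0249]
eef_rot: [[1.0, -0.024, 0.001], [-0.024, -1.0, -0.001], [0.001, 0.001, -1.0]]
force: [-2.0, -0.4, 1.4]
width: -0.0002
```

Call:
play_rows(
  rows=[0.06, 0, 0, 0, 0, 0, 1, 0.06, 0, 0, 0, 0, 0, 1, 0.06, 0, 0, 0, 0, 0, 1, 0, 0, 0, 0, 0, 0, 1],
)

```text
clock: 9.07
ee_pos: [0.5039, 0.0457, 0.0243]
eef_rot: [[1.0, -0.024, 0.001], [-0.024, -1.0, -0.002], [0.001, 0.002, -1.0]]
force: [-0.8, 0.5, 0.4]
width: -0.0003
```

```bash
python3 look.py w6 .575 .046 .042
```

```text
9.0667 [0.5039 0.0457 0.0243] [[1.0, -0.024, 0.001], [-0.024, -1.0, -0.002], [0.001, 0.002, -1.0]] -0.0003 [-0.8  0.5  0.4]
az -150.0 150.0 n 25 slopes,z [0.0415 0.0663 0.0381] centre [0.5731 0.0468] 0.0522
az -150.0 150.0 n 25 slopes,z [0.0365 0.062  0.0383] centre [0.5729 0.0469] 0.0522
```

Call:
play_rows(
  rows=[0.05, 0, 0, 0, 0, 0, 1, 0.05, 0, 0, 0, 0, 0, 1, 0.05, 0, 0, 0, 0, 0, 1, 0.03, 0, 0, 0, 0, 0, 1, 0, 0, 0, 0, 0, 0, 1],
)

```text
clock: 9.53
ee_pos: [0.5213, 0.0453, 0.0242]
eef_rot: [[1.0, -0.024, 0.001], [-0.024, -1.0, -0.002], [0.001, 0.002, -1.0]]
force: [0.5, -0.7, -0.7]
width: 0.0002
```

Call:
play_rows(
  rows=[0.02, 0, 0, 0, 0, 0, 1, 0.01, 0, 0, 0, 0, 0, 1, 0, 0, 0, 0, 0, 0, 1],
)

```text
clock: 9.78
ee_pos: [0.5219, 0.0453, 0.0238]
eef_rot: [[1.0, -0.024, -0.003], [-0.024, -1.0, -0.001], [-0.003, 0.002, -1.0]]
force: [-8.6, -0.1, -0.4]
width: -0.0001
```

Call:
play_rows(
  rows=[0.02, 0, 0, 0, 0, 0, 1, 0, 0, 0, 0, 0, 0, 1],
)

```text
clock: 9.95
ee_pos: [0.5218, 0.0453, 0.0233]
eef_rot: [[1.0, -0.024, -0.007], [-0.024, -1.0, -0.001], [-0.007, 0.001, -1.0]]
force: [-19.4, 2.0, -0.2]
width: 0.0003
```

The stop is firm: 8 to 19 N with no further travel. I'll back off and check the seating.

Call:
play_rows(
  rows=[-0.1, 0, 0, 0, 0, 0, 1, -0.3, 0, -0.1, 0, 0, 0, 1, -0.3, 0, -0.3, 0, 0, 0, 1, 0, 0, -0.3, 0, 0, 0, 1, 0, 0, 0, 0, 0, 0, 1],
)

```text
clock: 10.37
ee_pos: [0.4565, 0.0471, 0.0974]
eef_rot: [[1.0, -0.025, 0.004], [-0.025, -1.0, 0.0], [0.004, -0.0, -1.0]]
force: [2.3, 0.3, 0.4]
width: -0.0001
```

```bash
python3 look.py w7 .594 .046 .042; python3 - <<'E'
from plan import *
p,d=arm.camera("scene");im=p[:,:,::-1].copy();P=pose("scene");X=cloud(P,d)
pt,dt=arm.camera("top");Pt=pose("top");Xt=cloud(Pt,dt)
for n,Y in(("scene",X),("top",Xt)):
    k=(Y[...,2]>.206)&(Y[...,2]<.215)&(Y[...,0]>.56)&(Y[...,0]<.64)&(abs(Y[...,1]-.045)<.03);q=Y[k];print(n,"knob",k.sum(),q.mean(0),circ(q[:,:2]))
    r=np.linalg.norm(Y[...,:2]-[.594,.046],axis=2)
    k=(r>.045)&(r<.062)&(Y[...,2]>.037)&(Y[...,2]<.046)&(Y[...,0]<.6);q=Y[k];print("rim",k.sum(),circ(q[:,:2]))
# wrist: spindle foot / head
W=np.load("pics/Xw7.npy");
k=(W[...,2]>.045)&(W[...,2]<.3)&(abs(W[...,0]-.597)<.025)&(abs(W[...,1]-.046)<.025);q=W[k]
print("w head",k.sum(), q.min(0) if len(q) else 0,q.max(0) if len(q) else 0)
b=cv2.imread("pics/w7.png");a=cv2.resize(im[120:280,220:370],None,fx=2,fy=2)
o=np.zeros((384,800,3),np.uint8);o[:320,:300]=a;o[:,300:]=b[:,12:];cv2.imwrite("pics/c7.png",o)
E
```

```text
10.3667 [0.4565 0.0471 0.0974] [[1.0, -0.025, 0.004], [-0.025, -1.0, 0.0], [0.004, -0.0, -1.0]] -0.0001 [2.26 0.27 0.39]
az -150.0 150.0 n 29 slopes,z [-0.0398 -0.0026  0.0404] centre [0.5895 0.045 ] 0.0532
az -150.0 150.0 n 29 slopes,z [-0.0403 -0.0021  0.0405] centre [0.5893 0.0449] 0.0533
scene knob 83 [0.59612756 0.04530494 0.20936905] (array([0.5969791 , 0.04582102]), np.float64(0.011746277830409301))
rim 126 (array([0.58959371, 0.04576591]), np.float64(0.05377661099986043))
top knob 107 [0.59806633 0.04734294 0.20931657] (array([0.5981262 , 0.04727355]), np.float64(0.01140696488127643))
rim 0 (array([0., 0.]), np.float64(0.0))
w head 1474 [0.58678432 0.0356758  0.05272033] [0.60604458 0.05669461 0.10184709]
```

View pics/c7.png

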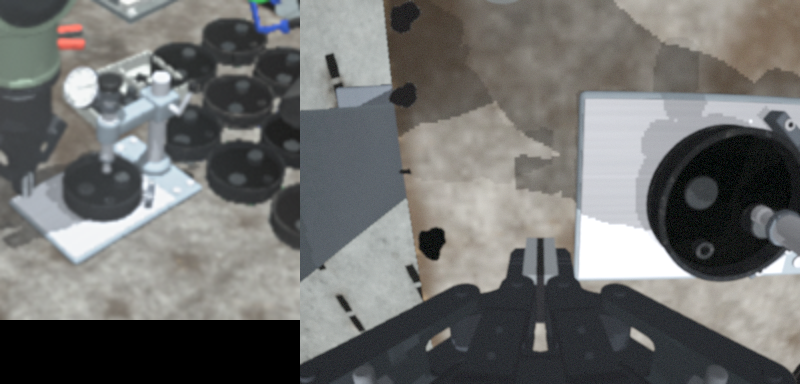

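The wrist view shows the casting's rear rim at the left bar (790,125), with the foot over its inside at (765,215). Both cameras put the centre at x≈0.5895, but the knob measures about 0.597. I'll measure the bar and the spindle to settle this.

```bash
python3 - <<'E'
from plan import *
def rep(n,X,z0,z1,x0,x1,y0,y1):
    k=(X[...,2]>z0)&(X[...,2]<z1)&(X[...,0]>x0)&(X[...,0]<x1)&(X[...,1]>y0)&(X[...,1]<y1);q=X[k]
    if len(q)<5: print(n,len(q));return
    print(n,len(q),"mean",q.mean(0).round(4),"min",np.percentile(q,2,axis=0).round(4),"max",np.percentile(q,98,axis=0).round(4))
    r,s,a=cv2.minAreaRect(q[:,:2].astype(np.float32));print("   rect",np.round(r,4),np.round(s,4),round(a,1)); return q
Xs=cloud(pose("scene"),np.load("pics/scene0.npy"));Xt=cloud(pose("top"),np.load("pics/top0.npy"))
for n,X in(("w4",np.load("pics/Xw4.npy")),("w5",np.load("pics/Xw5.npy")),("w7",np.load("pics/Xw7.npy")),("s",Xs),("t",Xt)):
    rep(n+" Lbar",X,.023,.034,.615,.68,.065,.125);rep(n+" Rbar",X,.023,.034,.615,.68,-.035,.025)
    rep(n+" shaft",X,.058,.085,.57,.62,.025,.07)
    rep(n+" dial",X,.145,.188,.55,.62,.08,.13)
    rep(n+" table",X,.006,.018,.46,.6,-.05,.14)
E
```

```text
w4 Lbar 1148 mean [0.6317 0.097  0.0273] min [0.6201 0.0808 0.0232] max [0.6456 0.1092 0.0306]
   rect [0.6369 0.0937] [0.011  0.0424] 47.1
w4 Rbar 529 mean [ 0.6277 -0.0076  0.0276] min [ 0.6186 -0.0173  0.0235] max [6.374e-01 4.000e-04 3.090e-02]
   rect [ 0.6279 -0.0089] [0.0232 0.011 ] 42.0
w4 shaft 1696 mean [0.5937 0.0496 0.0752] min [0.588  0.0388 0.0584] max [0.6035 0.0564 0.0846]
   rect [0.5955 0.0483] [0.0217 0.0161] 51.6
w4 dial 0
w4 table 16714 mean [0.529  0.0959 0.0111] min [0.4859 0.0358 0.0072] max [0.5968 0.1213 0.0128]
   rect [0.5412 0.0479] [0.1489 0.1153] 88.6
w5 Lbar 0
w5 Rbar 206 mean [ 0.6219 -0.0112  0.0267] min [ 0.6166 -0.0184  0.0232] max [ 0.6263 -0.0042  0.0307]
   rect [ 0.6245 -0.0112] [0.0158 0.0103] 41.1
w5 shaft 0
w5 dial 0
w5 table 11142 mean [0.5186 0.074  0.0112] min [ 0.4846 -0.0204  0.0068] max [0.5951 0.1209 0.0166]
   rect [0.5416 0.0479] [0.1493 0.1172] 89.6
w7 Lbar 1357 mean [0.6267 0.085  0.0277] min [0.6156 0.0656 0.0239] max [0.6395 0.1084 0.0329]
   rect [0.6294 0.0877] [0.0453 0.0288] 90.0
w7 Rbar 533 mean [0.6247 0.0056 0.0287] min [
[... 958 characters left out ...]
72 mean [0.539  0.0426 0.0124] min [ 0.4843 -0.0247  0.0072] max [0.5971 0.1173 0.0162]
   rect [0.5408 0.0446] [0.1605 0.1183] 90.0
t Lbar 1
t Rbar 51 mean [ 0.6381 -0.0007  0.0271] min [ 0.6201 -0.015   0.0232] max [0.6561 0.0139 0.0327]
   rect [0.6469 0.0062] [0.0709 0.0106] 38.7
t shaft 10 mean [0.5919 0.0464 0.0787] min [0.5891 0.0385 0.0749] max [0.5955 0.0546 0.0835]
   rect [0.5918 0.0461] [0.0054 0.0173] 8.7
t dial 264 mean [0.5988 0.1012 0.1683] min [0.5817 0.0807 0.1466] max [0.619  0.1232 0.1863]
   rect [0.6002 0.1021] [0.0388 0.0441] 0.2
t table 1842 mean [0.5414 0.0477 0.0117] min [ 0.4862 -0.0238  0.0066] max [0.5973 0.1201 0.0172]
   rect [0.5302 0.0434] [0.1394 0.1776] 0.2
```

The left bar, the shaft and the knob agree on the axis at about (0.596, 0.0465), so the casting is still 5–6 mm short. The gripper's wide knuckles (jaws along x) probably met the head. I'll turn the jaws to lie along y, after checking where the beaker is.

```bash
python3 - <<'E'
from plan import *
for n in("scene","top"):
    X=cloud(pose(n),np.load(f"pics/{n}0.npy"))
    k=(X[...,2]>.066)&(X[...,2]<.086)&(X[...,0]>.4)&(X[...,0]<.54)&(X[...,1]>.1)&(X[...,1]<.25);q=X[k]
    print(n,"beaker",k.sum(),circ(q[:,:2]),q.min(0),q.max(0))
W=np.load("pics/Xw7.npy")  # own gripper outline in tool frame, relative
s=arm.sense();k=(np.abs(W[...,0]-.4565)<.1)&(W[...,2]>.1)
q=W[k]-s["ee_pos"]
for z in np.arange(0,.1,.015):
    m=(q[:,2]>z)&(q[:,2]<z+.015)
    if m.sum()>20:print("z above TCP",z.round(3),"x",np.percentile(q[m][:,0],[1,99]).round(3),"ymax",q[m][:,1].max().round(3))
print(np.round(s["q"],2))
E
```

```text
scene beaker 213 (array([0.43442981, 0.21171615]), np.float64(0.03234111633812565)) [0.40056627 0.17481102 0.06606043] [0.46721475 0.24670625 0.08497359]
top beaker 107 (array([0.43477868, 0.20865972]), np.float64(0.032913347468248935)) [0.40154296 0.17436526 0.06695266] [0.46860686 0.24293119 0.08441465]
z above TCP 0.0 x [-0.013  0.012] ymax 0.01
z above TCP 0.015 x [-0.014  0.013] ymax 0.01
z above TCP 0.03 x [-0.014  0.015] ymax 0.011
z above TCP 0.045 x [-0.037  0.035] ymax 0.013
z above TCP 0.06 x [-0.047  0.045] ymax 0.016
z above TCP 0.075 x [-0.057  0.056] ymax 0.017
z above TCP 0.09 x [-0.061  0.06 ] ymax 0.019
[-0.6   0.55  0.48  2.16 -0.48  0.54  0.22]
```

Confirmed: the knuckles reach ±60 mm at head height, and the beaker is well clear at (0.434, 0.21).

Call:
play_rows(
  rows=[0, 0, 0, 0, 0, -0.0715, 1, 0, 0, 0, 0, 0, -0.0715, 1, 0, 0, 0, 0, 0, -0.0715, 1, 0, 0, 0, 0, 0, -0.0715, 1, 0, 0, 0, 0, 0, -0.0715, 1],
)

```text
clock: 10.93
ee_pos: [0.4559, 0.0469, 0.0928]
eef_rot: [[0.856, 0.516, -0.001], [0.516, -0.856, -0.002], [-0.002, 0.001, -1.0]]
force: [-0.1, -0.1, 0.4]
width: -0.0002
```

Call:
play_rows(
  rows=[0, 0, 0, 0, 0, -0.0715, 1, 0, 0, 0, 0, 0, -0.0715, 1, 0, 0, 0, 0, 0, -0.0715, 1, 0, 0, 0, 0, 0, -0.0715, 1, 0, 0, 0, 0, 0, -0.0715, 1],
)

```text
clock: 11.35
ee_pos: [0.4559, 0.0469, 0.0928]
eef_rot: [[0.45, 0.893, -0.001], [0.893, -0.45, -0.002], [-0.002, -0.0, -1.0]]
force: [0.4, 0.0, -0.3]
width: 0.0001
```

Call:
play_rows(
  rows=[0, 0, 0, 0, 0, -0.0715, 1, 0, 0, 0, 0, 0, -0.0715, 1, 0, 0, 0, 0, 0, -0.0715, 1, 0, 0, 0, 0, 0, -0.0715, 1, 0, 0, 0, 0, 0, 0, 1],
)

```text
clock: 11.77
ee_pos: [0.4558, 0.0468, 0.0928]
eef_rot: [[0.018, 1.0, -0.001], [1.0, -0.018, -0.001], [-0.001, -0.001, -1.0]]
force: [0.2, 0.9, -0.5]
width: -0.0001
```

Call:
play_rows(
  rows=[0, 0.2, 0.1, 0, 0, 0, 1, 0, 0.2, 0.2, 0, 0, 0, 1, 0, 0, 0.25, 0, 0, 0, 1, 0, 0, 0.13, 0, 0, 0, 1, 0, 0, 0, 0, 0, 0, 1],
)

```text
clock: 12.18
ee_pos: [0.4944, 0.0457, 0.0226]
eef_rot: [[0.027, 1.0, -0.005], [1.0, -0.027, -0.002], [-0.002, -0.005, -1.0]]
force: [-1.8, -0.7, -1.1]
width: 0.0001
```

Call:
play_rows(
  rows=[0, 0.06, 0, 0, 0, 0, 1, 0, 0.06, 0, 0, 0, 0, 1, 0, 0.05, 0, 0, 0, 0, 1, 0, 0.05, 0, 0, 0, 0, 1, 0, 0, 0, 0, 0, 0, 1],
)

```text
clock: 12.6
ee_pos: [0.5196, 0.0455, 0.0264]
eef_rot: [[0.023, 1.0, 0.002], [1.0, -0.023, -0.001], [-0.001, 0.002, -1.0]]
force: [-0.0, -0.9, 0.3]
width: -0.0003
```

Call:
play_rows(
  rows=[0, 0.03, 0, 0, 0, 0, 1, 0, 0.02, 0, 0, 0, 0, 1, 0, 0, 0, 0, 0, 0, 1],
)

```text
clock: 12.85
ee_pos: [0.5234, 0.0454, 0.0259]
eef_rot: [[0.023, 1.0, 0.001], [1.0, -0.023, -0.002], [-0.002, 0.001, -1.0]]
force: [0.6, 0.8, -0.8]
width: 0.0
```

Call:
play_rows(
  rows=[0, 0.02, 0, 0, 0, 0, 1, 0, 0.01, 0, 0, 0, 0, 1, 0, 0, 0, 0, 0, 0, 1],
)

```text
clock: 13.1
ee_pos: [0.5261, 0.0453, 0.0257]
eef_rot: [[0.023, 1.0, 0.0], [1.0, -0.023, -0.002], [-0.002, 0.0, -1.0]]
force: [-1.1, 0.6, 0.1]
width: 0.0001
```

Call:
play_rows(
  rows=[0, 0.01, 0, 0, 0, 0, 1, 0, 0, 0, 0, 0, 0, 1],
)

```text
clock: 13.27
ee_pos: [0.527, 0.0453, 0.0257]
eef_rot: [[0.023, 1.0, 0.0], [1.0, -0.023, -0.002], [-0.002, 0.0, -1.0]]
force: [-0.8, -0.2, -0.2]
width: -0.0
```

Call:
play_rows(
  rows=[0, 0.01, 0, 0, 0, 0, 1, 0, 0, 0, 0, 0, 0, 1],
)

```text
clock: 13.43
ee_pos: [0.5282, 0.0453, 0.0257]
eef_rot: [[0.023, 1.0, 0.0], [1.0, -0.023, -0.002], [-0.002, 0.0, -1.0]]
force: [-0.5, -0.7, 0.0]
width: -0.0001
```

Call:
play_rows(
  rows=[0, 0.01, 0, 0, 0, 0, 1, 0, 0, 0, 0, 0, 0, 1],
)

```text
clock: 13.6
ee_pos: [0.5293, 0.0452, 0.0257]
eef_rot: [[0.023, 1.0, 0.0], [1.0, -0.023, -0.002], [-0.002, 0.001, -1.0]]
force: [0.1, -0.2, 0.3]
width: 0.0004
```

Call:
play_rows(
  rows=[0, 0.01, 0, 0, 0, 0, 1, 0, 0, 0, 0, 0, 0, 1],
)

```text
clock: 13.77
ee_pos: [0.5302, 0.0452, 0.0257]
eef_rot: [[0.023, 1.0, 0.0], [1.0, -0.023, -0.002], [-0.002, 0.0, -1.0]]
force: [-0.3, 0.2, -0.3]
width: -0.0
```

Call:
play_rows(
  rows=[0, 0.01, 0, 0, 0, 0, 1, 0, 0, 0, 0, 0, 0, 1],
)

```text
clock: 13.93
ee_pos: [0.5312, 0.0452, 0.0257]
eef_rot: [[0.023, 1.0, 0.0], [1.0, -0.023, -0.002], [-0.002, 0.0, -1.0]]
force: [-0.4, 0.2, -0.1]
width: 0.0004
```

Call:
play_rows(
  rows=[0, 0.01, 0, 0, 0, 0, 1, 0, 0, 0, 0, 0, 0, 1],
)

```text
clock: 14.1
ee_pos: [0.5322, 0.0452, 0.0257]
eef_rot: [[0.023, 1.0, 0.0], [1.0, -0.023, -0.002], [-0.002, 0.0, -1.0]]
force: [-1.3, 0.6, -0.7]
width: -0.0001
```

```bash
python3 look.py w8 .596 .046 .042; python3 - <<'E'
from plan import *
print(arm.sense()["ft_torque"])
p,d=arm.camera("scene");X=cloud(pose("scene"),d)
r=np.linalg.norm(X[...,:2]-[.595,.046],axis=2)
k=(r>.045)&(r<.062)&(X[...,2]>.037)&(X[...,2]<.046)&(X[...,0]<.61)&(X[...,0]>.55);q=X[k];print("rim",k.sum(),circ(q[:,:2]))
im=cv2.resize(p[120:280,220:370,::-1],None,fx=2,fy=2);b=cv2.imread("pics/w8.png")
o=np.zeros((384,800,3),np.uint8);o[:320,:300]=im;o[:,300:]=b[:,12:];cv2.imwrite("pics/c8.png",o)
E
```

```text
14.1 [0.5322 0.0452 0.0257] [[0.023, 1.0, 0.0], [1.0, -0.023, -0.002], [-0.002, 0.0, -1.0]] -0.0001 [-1.33  0.62 -0.69]
az 120.0 150.0 n 3 slopes,z [-1.7747  2.2901 -0.108 ] centre [0.6101 0.0314] 0.0718
[ 0.04601811  0.14130359 -0.02638755]
rim 61 (array([0.5906108 , 0.03011271]), np.float64(0.03857756724142732))Traceback (most recent call last):
  File "look.py", line 14, in <module>
    Q=np.array(Q);A=np.c_[Q[:,1:3]-c,np.ones(len(Q))];sl=np.linalg.lstsq(A,Q[:,3],rcond=None)[0]
                          ~^^^^^^^
IndexError: too many indices for array: array is 1-dimensional, but 2 were indexed
```

View pics/c8.png

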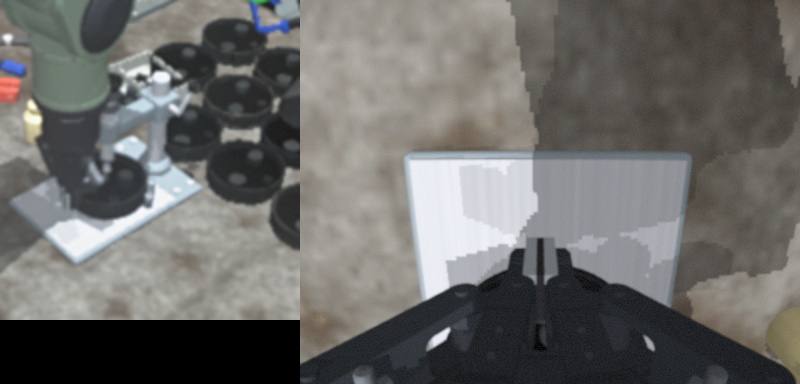

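The views show the fingers at the casting's front wall, in the middle of the table, still with no hard contact. I'll continue in 1 mm steps.

Call:
play_rows(
  rows=[0, 0.01, 0, 0, 0, 0, 1, 0, 0, 0, 0, 0, 0, 1],
)

```text
clock: 14.37
ee_pos: [0.5323, 0.0452, 0.0256]
eef_rot: [[0.023, 1.0, -0.001], [1.0, -0.023, -0.002], [-0.002, -0.001, -1.0]]
force: [-5.2, 0.7, 3.9]
width: 0.0001
```

Call:
play_rows(
  rows=[0, 0.01, 0, 0, 0, 0, 1, 0, 0, 0, 0, 0, 0, 1],
)

```text
clock: 14.53
ee_pos: [0.5324, 0.0452, 0.0255]
eef_rot: [[0.022, 1.0, -0.003], [1.0, -0.022, -0.002], [-0.002, -0.003, -1.0]]
force: [-9.6, 1.6, 7.4]
width: -0.0001
```

Call:
play_rows(
  rows=[0, -0.05, 0, 0, 0, 0, 1, 0, -0.3, 0, 0, 0, 0, 1, 0, -0.3, -0.3, 0, 0, 0, 1, 0, -0.3, -0.4, 0, 0, 0, 1, 0, 0, 0, 0, 0, 0, 1],
)

```text
clock: 14.95
ee_pos: [0.4422, 0.0472, 0.0926]
eef_rot: [[0.023, 1.0, 0.003], [1.0, -0.023, -0.001], [-0.001, 0.003, -1.0]]
force: [3.5, -0.4, 1.3]
width: 0.0
```

```bash
python3 look.py w9 .595 .046 .042; python3 - <<'E'
from plan import *
p,d=arm.camera("scene");X=cloud(pose("scene"),d);W=np.load("pics/Xw9.npy")
for n,Y in(("scene",X),("wrist",W)):
    r=np.linalg.norm(Y[...,:2]-[.595,.046],axis=2)
    k=(r>.045)&(r<.062)&(Y[...,2]>.037)&(Y[...,2]<.046)&(Y[...,0]<.61);q=Y[k]
    if len(q)>20:print(n,"rim",k.sum(),circ(q[:,:2]))
    k=(Y[...,2]>.056)&(Y[...,2]<.1)&(abs(Y[...,0]-.59)<.03)&(abs(Y[...,1]-.046)<.02);q=Y[k]
    if len(q)>9:print("shaft",len(q),q.mean(0),np.percentile(q,[2,98],axis=0))
    k=(Y[...,2]>.206)&(Y[...,2]<.215)&(abs(Y[...,0]-.597)<.03)&(abs(Y[...,1]-.046)<.03);q=Y[k]
    if len(q)>9:print("knob",len(q),q.mean(0))
im=cv2.resize(p[120:280,220:370,::-1],None,fx=2,fy=2);b=cv2.imread("pics/w9.png")
o=np.zeros((384,800,3),np.uint8);o[:320,:300]=im;o[:,300:]=b[:,12:];cv2.imwrite("pics/c9.png",o)
E
```

```text
14.95 [0.4422 0.0472 0.0926] [[0.023, 1.0, 0.003], [1.0, -0.023, -0.001], [-0.001, 0.003, -1.0]] 0.0 [ 3.48 -0.35  1.35]
scene rim 135 (array([0.59711899, 0.04532425]), np.float64(0.0536073389255267))
shaft 64 [0.59492392 0.04355353 0.07919525] [[0.586978   0.03688675 0.05717797]
 [0.60483241 0.05223649 0.09795904]]
knob 83 [0.59660028 0.04475062 0.20963957]
wrist rim 87 (array([0.54370212, 0.04324848]), np.float64(0.0027350961378134566))Traceback (most recent call last):
  File "look.py", line 14, in <module>
    Q=np.array(Q);A=np.c_[Q[:,1:3]-c,np.ones(len(Q))];sl=np.linalg.lstsq(A,Q[:,3],rcond=None)[0]
                          ~^^^^^^^
IndexError: too many indices for array: array is 1-dimensional, but 2 were indexed
```

View pics/c9.png

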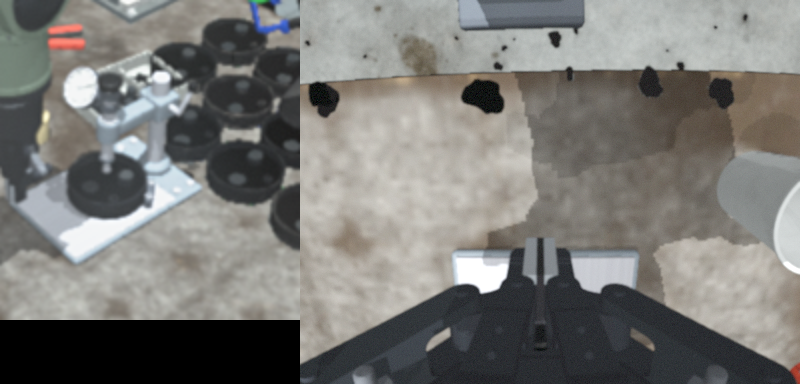

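The scene camera now puts the casting's rim centre at (0.597, 0.045) and the knob at (0.597, 0.045), so the casting is seated. I'll go up and over the knob.

Call:
play_rows(
  rows=[0, 0, -0.3, 0, 0, 0, 1, 0, 0, -0.35, 0, 0, 0, 1, 0, 0, -0.35, 0, 0, 0, 1, 0, 0, -0.35, 0, 0, 0, 1, 0, 0, -0.15, 0, 0, 0, 1],
)

```text
clock: 15.47
ee_pos: [0.4464, 0.0476, 0.2417]
eef_rot: [[0.023, 1.0, 0.004], [1.0, -0.023, -0.001], [-0.001, 0.004, -1.0]]
force: [1.3, -0.4, -0.3]
width: 0.0
```

Call:
play_rows(
  rows=[0.01, 0.3, 0, 0, 0, 0, 1, 0.01, 0.35, 0, 0, 0, 0, 1, 0.01, 0.35, 0, 0, 0, 0, 1, 0, 0.35, 0, 0, 0, 0, 1, 0, 0.2, 0, 0, 0, 0, 1],
)

```text
clock: 15.88
ee_pos: [0.6031, 0.0468, 0.237]
eef_rot: [[0.023, 1.0, 0.0], [1.0, -0.023, -0.002], [-0.002, 0.0, -1.0]]
force: [0.4, 0.3, -0.4]
width: -0.0001
```

Call:
play_rows(
  rows=[0, 0, 0.05, 0, 0, 0, 1, 0, 0, 0, 0, 0, 0, 1, 0, 0, 0, 0, 0, 0, 1],
)

```text
clock: 16.13
ee_pos: [0.5991, 0.0468, 0.2323]
eef_rot: [[0.023, 1.0, -0.002], [1.0, -0.023, -0.002], [-0.002, -0.002, -1.0]]
force: [0.1, -0.1, 0.3]
width: -0.0
```

Call:
play_rows(
  rows=[0, -0.02, 0.1, 0, 0, 0, 1, 0, 0, 0.08, 0, 0, 0, 1, 0, 0, 0, 0, 0, 0, 1],
)

```text
clock: 16.38
ee_pos: [0.5964, 0.0471, 0.2137]
eef_rot: [[0.022, 1.0, -0.002], [1.0, -0.022, -0.002], [-0.002, -0.002, -1.0]]
force: [-0.2, 0.8, -0.7]
width: 0.0002
```

Call:
play_rows(
  rows=[0, 0, 0.03, 0, 0, 0, 1, 0, 0, 0.03, 0, 0, 0, 1, 0, 0, 0.03, 0, 0, 0, 1, 0, 0, 0, 0, 0, 0, 1],
)

```text
clock: 16.72
ee_pos: [0.5976, 0.047, 0.2062]
eef_rot: [[0.023, 1.0, 0.0], [1.0, -0.023, -0.002], [-0.002, 0.0, -1.0]]
force: [-0.1, -0.0, 1.8]
width: 0.0
```

Call:
play_rows(
  rows=[0, 0, 0.03, 0, 0, 0, 1, 0, 0, 0.03, 0, 0, 0, 1, 0, 0, 0.02, 0, 0, 0, 1, 0, 0, 0, 0, 0, 0, 1],
)

```text
clock: 17.05
ee_pos: [0.5977, 0.047, 0.1982]
eef_rot: [[0.023, 1.0, 0.0], [1.0, -0.023, -0.002], [-0.002, 0.0, -1.0]]
force: [1.5, 0.3, 2.4]
width: 0.0
```

Call:
play_rows(
  rows=[0, 0, 0.03, 0, 0, 0, 1, 0, 0, 0.03, 0, 0, 0, 1, 0, 0, 0.03, 0, 0, 0, 1, 0, 0, 0, 0, 0, 0, 1],
)

```text
clock: 17.38
ee_pos: [0.5976, 0.047, 0.1889]
eef_rot: [[0.023, 1.0, 0.0], [1.0, -0.023, -0.002], [-0.002, 0.0, -1.0]]
force: [1.3, -0.3, 3.4]
width: 0.0002
```

Call:
play_rows(
  rows=[0, 0, 0.02, 0, 0, 0, 1, 0, 0, 0, 0, 0, 0, 1],
)

```text
clock: 17.55
ee_pos: [0.5976, 0.047, 0.1872]
eef_rot: [[0.023, 1.0, 0.0], [1.0, -0.023, -0.002], [-0.002, 0.0, -1.0]]
force: [1.2, 0.2, 2.5]
width: -0.0002
```

Call:
play_rows(
  rows=[0, 0, 0.02, 0, 0, 0, 1, 0, 0, 0, 0, 0, 0, 1],
)

```text
clock: 17.72
ee_pos: [0.5977, 0.047, 0.1855]
eef_rot: [[0.023, 1.0, 0.001], [1.0, -0.023, -0.002], [-0.002, 0.001, -1.0]]
force: [-1.0, 0.7, 7.6]
width: 0.0002
```

The foot has landed: the force jumped to about 7.6 N at z≈0.1855. The second stop should be near 0.180.

Call:
play_rows(
  rows=[0, 0, 0.015, 0, 0, 0, 1, 0, 0, 0.01, 0, 0, 0, 1, 0, 0, 0, 0, 0, 0, 1],
)

```text
clock: 17.97
ee_pos: [0.5977, 0.047, 0.1833]
eef_rot: [[0.023, 1.0, 0.001], [1.0, -0.023, -0.001], [-0.001, 0.001, -1.0]]
force: [-1.3, 1.1, 10.0]
width: -0.0003
```

Call:
play_rows(
  rows=[0, 0, 0.01, 0, 0, 0, 1, 0, 0, 0, 0, 0, 0, 1],
)

```text
clock: 18.13
ee_pos: [0.5977, 0.047, 0.1824]
eef_rot: [[0.023, 1.0, 0.001], [1.0, -0.023, -0.001], [-0.001, 0.001, -1.0]]
force: [-2.3, 0.5, 11.2]
width: -0.0
```

Call:
play_rows(
  rows=[0, 0, 0.01, 0, 0, 0, 1, 0, 0, 0, 0, 0, 0, 1],
)

```text
clock: 18.3
ee_pos: [0.5978, 0.047, 0.1815]
eef_rot: [[0.023, 1.0, 0.001], [1.0, -0.023, -0.001], [-0.001, 0.001, -1.0]]
force: [-2.1, 0.2, 12.0]
width: -0.0002
```

Call:
play_rows(
  rows=[0, 0, 0.005, 0, 0, 0, 1, 0, 0, 0, 0, 0, 0, 1],
)

```text
clock: 18.47
ee_pos: [0.5977, 0.047, 0.1811]
eef_rot: [[0.023, 1.0, 0.001], [1.0, -0.023, -0.001], [-0.001, 0.001, -1.0]]
force: [-2.3, 0.8, 11.6]
width: 0.0001
```

Call:
play_rows(
  rows=[0, 0, 0.004, 0, 0, 0, 1, 0, 0, 0, 0, 0, 0, 1],
)

```text
clock: 18.63
ee_pos: [0.5977, 0.047, 0.1807]
eef_rot: [[0.023, 1.0, 0.001], [1.0, -0.023, -0.001], [-0.001, 0.001, -1.0]]
force: [-2.5, 0.9, 13.3]
width: -0.0001
```

Call:
play_rows(
  rows=[0, 0, 0.003, 0, 0, 0, 1, 0, 0, 0, 0, 0, 0, 1],
)

```text
clock: 18.8
ee_pos: [0.5978, 0.047, 0.1805]
eef_rot: [[0.023, 1.0, 0.001], [1.0, -0.023, -0.001], [-0.001, 0.001, -1.0]]
force: [-3.4, 0.5, 13.1]
width: 0.0001
```

Call:
play_rows(
  rows=[0, 0, 0.003, 0, 0, 0, 1, 0, 0, 0, 0, 0, 0, 1],
)

```text
clock: 18.97
ee_pos: [0.5978, 0.047, 0.1805]
eef_rot: [[0.023, 1.0, 0.001], [1.0, -0.023, -0.001], [-0.001, 0.001, -1.0]]
force: [-4.3, 0.0, 17.1]
width: -0.0001
```

Call:
play_rows(
  rows=[0, 0, 0.003, 0, 0, 0, 1, 0, 0, 0, 0, 0, 0, 1],
)

```text
clock: 19.13
ee_pos: [0.5979, 0.047, 0.1804]
eef_rot: [[0.023, 1.0, 0.001], [1.0, -0.023, -0.001], [-0.001, 0.001, -1.0]]
force: [-5.6, 1.2, 21.1]
width: -0.0006
```

The knob is on the hard second stop: 21 N on the hand, about 17 N on the casting. I'll ease off slightly and hold.

Call:
play_rows(
  rows=[0, 0, -0.002, 0, 0, 0, 1, 0, 0, 0, 0, 0, 0, 1],
)

```text
clock: 19.3
ee_pos: [0.5978, 0.047, 0.1805]
eef_rot: [[0.023, 1.0, 0.001], [1.0, -0.023, -0.001], [-0.001, 0.001, -1.0]]
force: [-4.2, 0.2, 18.8]
width: -0.0001
```

Call:
play_rows(
  rows=[0, 0, 0, 0, 0, 0, 1, 0, 0, 0, 0, 0, 0, 1, 0, 0, 0, 0, 0, 0, 1, 0, 0, 0, 0, 0, 0, 1, 0, 0, 0, 0, 0, 0, 1],
)

```text
clock: 19.72
ee_pos: [0.5978, 0.047, 0.1805]
eef_rot: [[0.023, 1.0, 0.001], [1.0, -0.023, -0.001], [-0.001, 0.001, -1.0]]
force: [-5.0, 0.5, 18.7]
width: -0.0
```

Call:
play_rows(
  rows=[0, 0, 0, 0, 0, 0, 1, 0, 0, 0, 0, 0, 0, 1, 0, 0, 0, 0, 0, 0, 1, 0, 0, 0, 0, 0, 0, 1, 0, 0, 0, 0, 0, 0, 1],
)

```text
clock: 20.13
ee_pos: [0.5978, 0.047, 0.1804]
eef_rot: [[0.023, 1.0, 0.001], [1.0, -0.023, -0.001], [-0.001, 0.001, -1.0]]
force: [-4.9, 1.1, 18.8]
width: -0.0
```

Call:
play_rows(
  rows=[0, 0, 0, 0, 0, 0, 1, 0, 0, 0, 0, 0, 0, 1, 0, 0, 0, 0, 0, 0, 1, 0, 0, 0, 0, 0, 0, 1, 0, 0, 0, 0, 0, 0, 1],
)

```text
clock: 20.55
ee_pos: [0.5978, 0.047, 0.1805]
eef_rot: [[0.023, 1.0, 0.001], [1.0, -0.023, -0.001], [-0.001, 0.001, -1.0]]
force: [-4.7, 0.4, 18.5]
width: 0.0002
```

Call:
play_rows(
  rows=[0, 0, 0, 0, 0, 0, 1, 0, 0, 0, 0, 0, 0, 1, 0, 0, 0, 0, 0, 0, 1, 0, 0, 0, 0, 0, 0, 1, 0, 0, 0, 0, 0, 0, 1],
)

```text
clock: 20.97
ee_pos: [0.5978, 0.047, 0.1804]
eef_rot: [[0.023, 1.0, 0.001], [1.0, -0.023, -0.001], [-0.001, 0.001, -1.0]]
force: [-4.7, 0.3, 18.9]
width: -0.0004
```

Call:
play_rows(
  rows=[0, 0, 0, 0, 0, 0, 1, 0, 0, 0, 0, 0, 0, 1, 0, 0, 0, 0, 0, 0, 1, 0, 0, 0, 0, 0, 0, 1, 0, 0, 0, 0, 0, 0, 1],
)

```text
clock: 21.38
ee_pos: [0.5978, 0.047, 0.1805]
eef_rot: [[0.023, 1.0, 0.001], [1.0, -0.023, -0.001], [-0.001, 0.001, -1.0]]
force: [-5.2, 0.5, 19.9]
width: -0.0006
```

Call:
play_rows(
  rows=[0, 0, -0.03, 0, 0, 0, 1, 0, 0, -0.05, 0, 0, 0, 1, 0, 0, -0.06, 0, 0, 0, 1, 0, 0, -0.06, 0, 0, 0, 1, 0, 0, -0.08, 0, 0, 0, 1],
)

```text
clock: 21.8
ee_pos: [0.5974, 0.0469, 0.2076]
eef_rot: [[0.023, 1.0, -0.0], [1.0, -0.023, -0.002], [-0.002, -0.0, -1.0]]
force: [-0.3, -0.1, 1.5]
width: 0.0003
```

Call:
play_rows(
  rows=[0, 0, -0.1, 0, 0, 0, 1, 0, 0, -0.2, 0, 0, 0, 1, 0, -0.3, -0.1, 0, 0, 0, 1, 0, -0.35, 0, 0, 0, 0, 1, 0, -0.35, 0, 0, 0, 0, 1],
)

```text
clock: 22.22
ee_pos: [0.4964, 0.0491, 0.248]
eef_rot: [[0.023, 1.0, 0.001], [1.0, -0.023, -0.002], [-0.002, 0.001, -1.0]]
force: [0.1, -0.6, -0.1]
width: 0.0
```

Call:
play_rows(
  rows=[0, -0.35, 0, 0, 0, 0, 1, 0, 0, 0, 0, 0, 0, 1, 0, 0, 0, 0, 0, 0, 1],
)

```text
clock: 22.47
ee_pos: [0.4617, 0.0501, 0.2484]
eef_rot: [[0.022, 1.0, 0.001], [1.0, -0.022, -0.001], [-0.001, 0.001, -1.0]]
force: [1.2, -0.7, 0.4]
width: -0.0
```

```bash
python3 - <<'E'
from plan import *
o=np.zeros((440,800,3),np.uint8)
for n,c in(("scene",(.597,.0453)),("top",(.597,.047))):
    p,d=arm.camera(n);X=cloud(pose(n),d);r=np.linalg.norm(X[...,:2]-c,axis=2)
    k=(r>.045)&(r<.062)&(X[...,2]>.037)&(X[...,2]<.046)&(X[...,0]<.61);q=X[k]
    if len(q)>9:print(n,"rim",len(q),circ(q[:,:2]),np.median(q[:,2]))
    k=(X[...,2]>.15)&(X[...,2]<.216)&(r<.02);q=X[k]
    if len(q)>9:
        k2=q[:,2]>.206;print("knob top",k2.sum(),q[k2].mean(0))
    for nm,b in(("weight",(.62,.7,.1,.2,.03,.07)),("beaker",(.4,.5,.15,.26,.066,.086))):
        for t in("0","1"):
            Y=cloud(pose(n),np.load(f"pics/{n}0.npy")) if t=="0" else X
            k=(Y[...,0]>b[0])&(Y[...,0]<b[1])&(Y[...,1]>b[2])&(Y[...,1]<b[3])&(Y[...,2]>b[4])&(Y[...,2]<b[5]);print(nm,t,k.sum(),Y[k].mean(0).round(3))
    if n=="scene":o[:420,:390]=cv2.resize(p[110:250,220:350,::-1],None,fx=3,fy=3)
    else:o[:400,400:800]=cv2.resize(p[100:260,150:310,::-1],None,fx=2.5,fy=2.5)
cv2.imwrite("pics/c10.png",o);print(arm.sense()["clock"],arm.sense()["force"])
E
```

```text
scene rim 137 (array([0.59734849, 0.04587427]), np.float64(0.053720437348665724)) 0.04145288446697992
knob top 84 [0.59608304 0.04484486 0.20959226]
weight 0 5 [0.641 0.119 0.032]
weight 1 0 [nan nan nan]
beaker 0 213 [0.436 0.214 0.074]
beaker 1 207 [0.436 0.214 0.074]
weight 0 6 [0.669 0.175 0.035]
weight 1 4 [0.657 0.19  0.039]
beaker 0 107 [0.438 0.211 0.077]
beaker 1 109 [0.439 0.212 0.077]
22.5667 [ 0.61410632  0.09408623 -0.07165691]<stdin>:13: RuntimeWarning: Mean of empty slice.
  ret = um.true_divide(
```

View pics/c10.png

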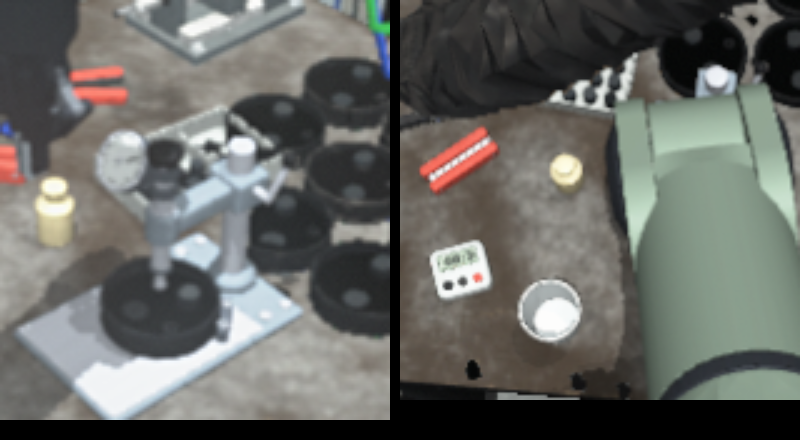

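The knob is back up at z≈0.2096, the casting is seated at (0.597, 0.046), and the weight, beaker and timer stand where they were. I'll hand the job in.

```bash
python3 -c "
from cell import arm
print(arm.hand_in())"
```

```text
the job is handed in; nothing more can be done
None
```

The casting is seated in the V stop, the knob has been pressed to its second stop and released, and the job was handed in at about 22.6 s. No verdict was reported.

- **Placing:** I gripped the casting by its front rim, set it flat on the table 45 mm in front of the axis, and pushed it back with shut fingers. The first push stopped about 6 mm short. By my measurements the gripper's knuckles reach as far as the tester's head, so I took that as the cause. I turned the jaws 90° and pushed again until it met firm resistance.
- **Pressing:** The foot landed at a knob height of about 185.5 mm and the hard second stop came at about 180.5 mm. I held it there for over 2 s with 18.5–20 N on the hand, so about 15–16 N on the casting. The highest reading was 21 N on the hand, about 17 N on the casting.
- **Last checks (scene camera):** The rim centre is at (0.597, 0.046), within about 2 mm of the knob's measured position. The rim height of 41.5 mm fits a casting lying flat on the table. The knob top is back at 209.6 mm, the same as at the start.
- **Other objects:** The beaker's position is unchanged by depth. My depth check on the brass weight found too few points to use, and I did not measure the timer. Both look undisturbed in the last pictures.
- **Disagreements:** The cameras differ by about 2 mm on the position of the spindle's axis. In the last top view the arm hid the tester, so only the scene camera confirms the final seating.

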